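# Load the sample viewing station and set its mirror lid

### The job

Change the samples in the viewing station: stand the two old metal cans from the trough upright in the grey crate, and stand every squat white jar upright in a compartment of the trough of its own while it is still out at its loading place. Then turn the hand crank clockwise through its three full turns until the trough is fully home in the bay, and only after that raise the stiff mirror lid to about 45 degrees and leave it there. Leave the beaker, the bottles and the brush where they are.

Things in the scene. Friction and masses are not known exactly. Their poses are not given: they have to be found in the camera images.
- jar1: squat white plastic sample jar with a flat lid, 58 mm diameter all the way up, 70 mm tall, bottom-heavy, 0.13 to 0.25 kg; stands upright on the table to the left of the station at the start; origin at the centre of its underside, z along its axis. May be absent
- jar2: squat white plastic sample jar with a flat lid, 58 mm diameter all the way up, 70 mm tall, bottom-heavy, 0.13 to 0.25 kg; stands upright on the table to the left of the station at the start; origin at the centre of its underside, z along its axis. May be absent
- jar3: squat white plastic sample jar with a flat lid, 58 mm diameter all the way up, 70 mm tall, bottom-heavy, 0.13 to 0.25 kg; stands upright on the table to the left of the station at the start; origin at the centre of its underside, z along its axis. May be absent
- jar4: squat white plastic sample jar with a flat lid, 58 mm diameter all the way up, 70 mm tall, bottom-heavy, 0.13 to 0.25 kg; stands upright on the table to the left of the station at the start; origin at the centre of its underside, z along its axis. May be absent
- can1: bare metal can, 53 mm diameter, 95 mm tall, 0.2 kg: an old sample, standing in one of the trough's compartments at the start; origin at the centre of its underside, z along its axis. May be absent
- can2: bare metal can, 53 mm diameter, 95 mm tall, 0.2 kg: an old sample, standing in one of the trough's compartments at the start; origin at the centre of its underside, z along its axis. May be absent
- can3: bare metal can, 53 mm diameter, 95 mm tall, 0.2 kg: an old sample, standing in one of the trough's compartments at the start; origin at the centre of its underside, z along its axis. May be absent
- can4: bare metal can, 53 mm diameter, 95 mm tall, 0.2 kg: an old sample, standing in one of the trough's compartments at the start; origin at the centre of its underside, z along its axis. May be absent
- crate_in (a point): centre of the inner floor (5 mm above the table) of the fixed open grey plastic crate at the right of the table, outside 110 mm (its x) by 180 mm (its y) by 45 mm high, walls 5 mm; axes follow the crate
- trough (a point): centre of the floor of the aluminium trough on the viewing station's carriage (grey bed, teal bay at its far end). Four compartments in a row along y, centres at y = -108, -36, 36, 108 mm, each about 68 by 68 mm inside; walls 4 mm thick, 30 mm high above this floor (26.5 mm above the table). x points along the feed into the bay; axes are the station's
- carriage (a joint): travel of the trough carriage, m: 0 out at the loading place (start), 0.18 fully home in the viewing bay; driven only by the crank, 9.55 mm per radian
- feed_crank (a joint): angle of the feed crank, rad: 0 at the start, grows clockwise seen from above, to a stop at 18.85 (three full turns)
- crank_axis (a point): point on the vertical axis of the feed crank, on top of the teal gear housing at the right side of the bay, 79 mm above the table; axes are the station's. At crank angle 0 the crank arm points along this -x
- crank_knob (a point): top centre of the crank's upright black freely spinning grip, 22 mm diameter, 52 mm tall, top 142 mm above the table, 45 mm from the crank axis
- mirror_lid (a joint): opening angle of the mirror lid over the bay, rad: 0 flat shut, grows as its front edge is raised, to 1.6; stiff hinge, it stays where it is left; starts between 0 and 0.15
- lid_hinge (a point): middle of the lid's hinge line (along its y) at the bay's far upper edge, 147 mm above the table; axes are the station's
- lid_bar (a point): middle of the lid's pull bar, a round steel bar 12 mm thick and 130 mm long along y, parallel to the lid's front edge and 40 mm in front of it, 170 mm from the hinge; it moves with the lid
- beaker: bystander: open clear glass beaker, 68 mm wide, 85 mm tall, among or beside the jars; origin at the centre of its underside
- reagent: bystander: amber bottle, 52 mm diameter, 150 mm tall, among or beside the jars; origin at the centre of its underside
- wash_bottle: bystander: clear bottle, 64 mm diameter, 160 mm tall, at the right; origin at the centre of its underside
- brush: bystander: brush 180 mm long lying on the table at the left; origin under its middle

How it is judged:
By the outcome, as a careful person would: the job done as asked, in the order asked, and still so for the second after the job is handed in, with the robot touching nothing.
Of jar1, jar2, jar3, jar4 only 2 to 4 are there at a start; the rules pass over those that are not, and their reading is None.
Of can1, can2, can3, can4 only 2 to 2 are there at a start; the rules pass over those that are not, and their reading is None.
At some moment in a run one of jar1, jar2, jar3, jar4 may be knocked a few centimetres aside while the robot is not near it.
It also fails if it takes over 208 s, if anything falls off the work surface, if the arm or the gripper's body presses on something with over 40 N, if the wrist force passes 120 N, or if a joint passes its speed limit or range.

### The arm

A 6-joint arm with a two-finger parallel gripper is mounted at the origin on the work surface. World frame = base frame: x ahead of the robot, y to its left, z up, the work surface at z = 0. Lengths are in m, angles in rad, forces in N, time in s.
With the tool pointing down it reaches from about 0.275 to 0.825 m from the base axis. Payload 4.9 kg.
Tool frame: the origin (TCP) lies midway between the tips of the shut fingers; the grasp point (between the pads) lies 19 mm behind it; z points along the fingers, y is the line along which they close (so a half turn about z gives the same grasp; the last joint's range is limited). The gripper opens to 85 mm and grips with 20 to 120 N. Pads are 22 mm wide; open, the fingers measure 114 mm over their backs; the gripper's body (76 mm by 85 mm) begins 54 mm behind the grasp point. The pads swing forward as they close: fully open they stand 13 mm farther back than shut.
Start: joints at [0.983, 0.326, -0.193, 1.052, 0, 1.437], TCP at [0.241, 0.494, 0.231] pointing down, gripper open.
Joint ranges: [-2.65, 2.65], [-0.97, 1.79], [-1.3, 1.35], [-1.93, 2.1], [-1.47, 1.37], [-3.14, 3.14]. Speed limits (rad/s): [2.57, 2.57, 3.14, 3.14, 3.14, 3.14].

### API

Orientations are given as a rotation vector (axis times angle).
In Python, from workcell import env, eyes gives the robot as it stands.
- The arm moves only by the tool send_rows, never from a script. Its argument "rows" is a list that holds one entry, the list of rows, each a list of 7 numbers: the opening, from 0 (shut) to 1 (fully open), then the shift along the tool's x, y, z in units of 30 mm (1.0 is 30 mm), then the turn, a rotation vector about the tool's x, y, z in units of 6 degrees (1.0 is 6 degrees). In form: [[[fingers, dx, dy, dz, rx, ry, rz], ...]]. A call has 1 to 20 rows; each row is the pose to reach, as a shift and turn from the pose commanded when the call began, along the tool's axes at that moment; what a row does not reach only later rows make up. A row lasts 1/10 s, in which the tool goes at most 50 mm and 8.59 degrees, less where a joint would pass 70% of its speed; a pose out of reach is approached as far as the arm can. A call with a gripper value outside its range is refused whole. The fingers move at their own pace and stop on an object; "squeeze" is the grip in N (left out, the last holds). Time passes only in rows, so rows that repeat a pose let the fingers close. It gives the time, the measured TCP pose, the force, the opening and the grip force at its end, in the units of the state.
- env.get_state(): the state, without advancing time (a new reading comes with each control period).
- eyes.get_image(name): name is "scene" or "top"; returns a dict with "pixels" (400x640x3 uint8, blue, green, red), "vertical_fov" (degrees; the focal length in pixels is half the picture's height over the tangent of half this angle, whatever the lens; pixels are square), "cx", "cy" (the principal point, pixels), "R" (3x3) and "t" (3): a world point X has camera coordinates R X + t. Camera axes: x right, y down, z forward; pixel columns grow to the right and rows downward; lengths in m; the calibration is good to about 2 mm. A picture is of the moment at which its call begins. There is no depth.
- env.close_job(): hands the job in; it is judged then, once.
The state is a dict: "time_s": time; "joint_positions": joint angles; "joint_vel": joint speeds; "tau": joint torques, N m; "eef_pos": TCP position; "orientation": TCP orientation; "ft_force": force on the tool from outside, world axes, zero at the start; "moment": the same for the moment, N m; "opening": opening from 0.0 (shut) to 1.0 (fully open); "gripper_force": force on a finger pad.
Only numpy, scipy, OpenCV 4.12 (cv2) and the standard library are available. Lean on these libraries where they do the work, as an engineer would, in place of code of your own. Each camera call takes 0.05 s, during which the arm holds its last target. There are 200 camera calls.

## Working session

There is one attempt and no reset: what is moved stays moved. The work goes in short steps, Python scripts to look and compute and a tool call to move; the robot and the scene stay as the last step left them, time stands still between calls to the robot, and variables do not carry over. Pictures are saved under pics/ and viewed, at most 14 in all, crops included, and the job is handed in when it is done.

Besides the shell and the picture viewer there is one more tool, called after ">>>" as name(argument=value, ...) on one line, values as JSON. send_rows: Moves the arm, as the interface text tells. Its arguments: {"type":"object","properties":{"rows":{"type":"array","items":{"type":"array","items":{"type":"array","items":{"type":"number"}}}},"squeeze":{"type":"number"}},"required":["rows"]}

```bash
mkdir -p pics; ls
python3 - <<'E'
from workcell import env, eyes
import cv2, numpy as np
for n in ("scene","top"):
    d=eyes.get_image(n); cv2.imwrite(f"pics/{n}0.png",d["pixels"])
    print(n,d["vertical_fov"],d["cx"],d["cy"],np.round(d["R"],4).tolist(),np.round(d["t"],4).tolist())
s=env.get_state(); print(s)
E
```

```text
pics
scene 56.75159242050651 316.995711301827 198.39135874206397 [[-0.5196, 0.8544, 0.0028], [0.5941, 0.3636, -0.7175], [-0.6141, -0.3712, -0.6965]] [0.2477, -0.264, 1.7148]
top 53.49577157072348 315.9405009616393 193.02517332897588 [[0.0129, -0.9999, -0.0072], [-0.989, -0.0117, -0.1475], [0.1474, 0.0091, -0.989]] [0.0179, 0.5533, 1.2975]
{'time_s': 0.1, 'joint_positions': array([ 9.82794160e-01,  3.26899224e-01, -1.93453993e-01,  1.05197967e+00,
       -1.68815952e-05,  1.43660432e+00]), 'joint_vel': array([-2.33452454e-04, -1.88999906e-03,  2.03812446e-03, -2.05780015e-03,
        3.42997003e-05, -7.95301782e-04]), 'tau': array([ 8.92697844e-04, -4.44238508e+01,  2.63038713e+01,  7.84289528e-03,
       -1.21488852e-04, -1.30502302e-07]), 'eef_pos': array([0.24082761, 0.49391688, 0.23057543]), 'orientation': array([-7.06623386e-01, -3.06055080e+00,  2.26695349e-03]), 'ft_force': array([-0.24009728,  0.36446773,  0.1289377 ]), 'moment': array([0.0019457 , 0.00289695, 0.00252951]), 'gripper_force': 0.0, 'opening': 1.000798751201514}
```

View pics/scene0.png

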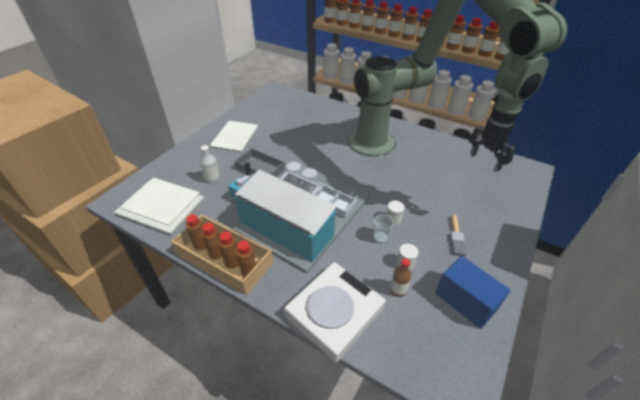

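View pics/top0.png

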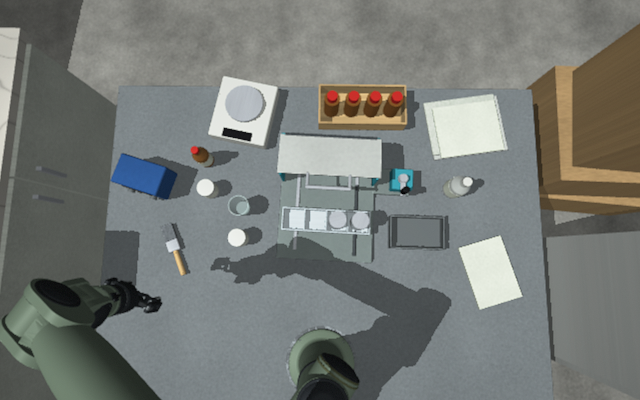

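```bash
cat > h.py <<'E'
from workcell import env, eyes
import cv2, numpy as np
class Cam:
    def __init__(s,n,fn=None):
        d=eyes.get_image(n); s.im=d["pixels"]; s.R=np.array(d["R"]); s.t=np.array(d["t"])
        s.f=200/np.tan(np.radians(d["vertical_fov"]/2)); s.c=np.array([d["cx"],d["cy"]]); s.C=-s.R.T@s.t
    def ray(s,p):
        v=s.R.T@np.append((np.array(p,float)-s.c)/s.f,1); return v/np.linalg.norm(v)
    def plane(s,p,z):
        v=s.ray(p); return s.C+v*(z-s.C[2])/v[2]
    def px(s,X):
        q=s.R@np.array(X,float)+s.t; return q[:2]/q[2]*s.f+s.c
def tri(a,pa,b,pb):
    A=np.zeros((3,3));r=np.zeros(3)
    for c,p in((a,pa),(b,pb)):
        v=c.ray(p);P=np.eye(3)-np.outer(v,v);A+=P;r+=P@c.C
    X=np.linalg.solve(A,r); return X, max(np.linalg.norm(np.cross(X-c.C,c.ray(p))) for c,p in((a,pa),(b,pb)))
def blobs(im,lo,hi,roi,amin=30):
    x0,y0,x1,y1=roi
    m=cv2.inRange(cv2.cvtColor(im,cv2.COLOR_BGR2HSV)[y0:y1,x0:x1],lo,hi)
    n,_,st,ce=cv2.connectedComponentsWithStats(m)
    return [(st[i].tolist(),np.round(ce[i]+[x0,y0],1).tolist()) for i in range(1,n) if st[i][4]>=amin]
E
python3 - <<'E'
from h import *
T=Cam("top");S=Cam("scene")
a=cv2.resize(T.im[125:265,160:490],None,fx=2.4,fy=2.4,interpolation=3)
b=cv2.resize(S.im[140:280,190:500],(580,262),interpolation=3)
o=np.zeros((600,800,3),np.uint8);o[:336,:792]=a[:,:792];o[336:598,:580]=b;cv2.imwrite("pics/m1.png",o)
print("T",T.C,T.f,"S",S.C,S.f)
print(blobs(T.im,(0,0,200),(180,60,255),(150,130,480,270)))
print(blobs(S.im,(0,0,180),(180,60,255),(190,140,500,290)))
E
```

```text
T [0.3558218  0.01264645 1.36505662] 396.8291600545195 S [1.3385994  0.52083391 1.00419377] 370.26603019170153
[([58, 0, 15, 7, 74], [215.3, 132.3]), ([92, 0, 25, 15, 222], [256.8, 136.3]), ([279, 0, 51, 28, 1223], [454.8, 142.0]), ([128, 5, 103, 42, 3520], [329.8, 156.2]), ([47, 49, 17, 17, 222], [204.6, 187.0]), ([147, 48, 3, 28, 32], [297.7, 191.5]), ([313, 48, 9, 8, 59], [467.2, 181.4]), ([158, 56, 42, 4, 56], [328.5, 187.5]), ([136, 78, 25, 23, 315], [296.7, 219.5]), ([159, 80, 19, 22, 319], [317.5, 220.0]), ([180, 80, 16, 17, 187], [337.6, 218.8]), ([203, 82, 16, 16, 178], [359.6, 219.7]), ([78, 99, 17, 18, 238], [236.0, 237.0]), ([16, 109, 13, 13, 107], [172.0, 245.3]), ([309, 112, 21, 28, 449], [470.8, 256.1])]
[([21, 0, 38, 11, 293], [229.9, 143.8]), ([11, 5, 8, 5, 32], [204.3, 147.1]), ([15, 15, 11, 9, 75], [209.7, 159.2]), ([97, 22, 14, 9, 105], [293.5, 165.9]), ([112, 28, 15, 10, 109], [308.9, 172.7]), ([47, 30, 119, 64, 3228], [291.6, 200.2]), ([47, 36, 12, 7, 46], [242.1, 178.9]), ([0, 49, 14, 23, 177], [194.2, 198.5]), ([198, 61, 17, 12, 148], [395.9, 206.3]), ([263, 91, 11, 9, 76], [457.7, 235.4]), ([210, 103, 19, 16, 224], [408.9, 250.6]), ([114, 122, 52, 28, 708], [330.1, 279.6])]
```

View pics/m1.png

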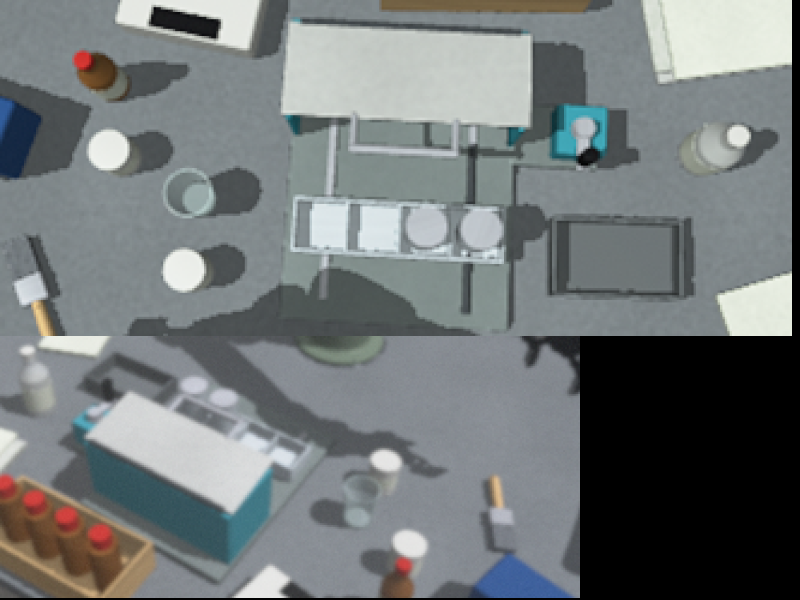

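```bash
cat > m.py <<'E'
from h import *
np.set_printoptions(precision=4,suppress=True)
T=Cam("top");S=Cam("scene")
mt=lambda x,y:(160+(x-.7)/2.4,125+(y-.7)/2.4)
ms=lambda x,y:(190+(x-.5)/1.871,140+(y-336.5)/1.871)
for n,a,b in [("jarA",(204.9,187),(408.9,250.6)),("jarB",(236.8,237),(395.9,206.1)),("canL",(337.6,218.8),(308.9,172.7)),("canR",(359.6,219.7),(293.5,165.9)),
  ("knob",mt(589,154),ms(108,381)),
  ("lidFL",mt(282,113),ms(273,459)),("lidFR",mt(530,126),ms(130,395)),("lidHL",mt(293,22),ms(230,510)),("lidHR",mt(532,33),ms(88,432))]:
    print(n,*tri(T,a,S,b))
for n,p,z in [("trTL",(293,197),.0565),("trTR",(513,206),.0565),("trBR",(505,263),.0565),("trBL",(288,250),.0565),
  ("crTL",(550,216),.045),("crTR",(691,218),.045),("crBR",(691,297),.045),("crBL",(549,296),.045),("knob",(589,154),.142),("hub",(584,128),.09),
  ("barL",(350,150),.15),("barR",(459,153),.15)]:
    print(n,T.plane(mt(*p),z))
for a in ("jarA",204.6,187),("jarB",236,237): print(a,T.plane(a[1:],.07))
for a in (337.6,218.8),(359.6,219.7): print(T.plane(a,.1215))
# edge views
hsv=cv2.cvtColor(T.im,cv2.COLOR_BGR2HSV)
for roi,lo,hi in [((380,160,420,200),(0,0,0),(180,255,55)),((380,160,420,200),(85,100,60),(105,255,255)),((275,205,380,240),(0,0,130),(180,60,255))]:
    print(blobs(T.im,lo,hi,roi,10))
print(blobs(S.im,(0,0,0),(180,255,55),(225,150,260,185),5))
E
python3 m.py
```

```text
jarA [0.5647 0.3938 0.0683] 0.0005305624296497808
jarB [0.4009 0.2811 0.0682] 0.000851604744955556
canL [ 0.4602 -0.0451  0.122 ] 0.00020538442374355627
canR [ 0.4583 -0.1142  0.1235] 0.0005538937315433479
knob [ 0.5546 -0.2542  0.1409] 0.00010176298690507191
lidFL [0.5987 0.1433 0.169 ] 0.00027112053758615703
lidFR [ 0.586  -0.1737  0.1627] 0.0009403497606167174
lidHL [0.7234 0.1341 0.1551] 0.0001679836822367245
lidHR [ 0.7077 -0.1758  0.1637] 0.0029283897746569102
trTL [0.5033 0.1374 0.0565]
trTR [ 0.4944 -0.1664  0.0565]
trBR [ 0.4161 -0.1548  0.0565]
trBL [0.4301 0.1424 0.0565]
crTL [ 0.4823 -0.2192  0.045 ]
crTR [ 0.4819 -0.4143  0.045 ]
crBR [ 0.3734 -0.4104  0.045 ]
crBL [ 0.3723 -0.2162  0.045 ]
knob [ 0.5544 -0.2538  0.142 ]
hub [ 0.5986 -0.2591  0.09  ]
barL [0.5547 0.0563 0.15  ]
barR [ 0.5524 -0.0845  0.15  ]
('jarA', 204.6, 187) [0.5646 0.3938 0.07  ]
('jarB', 236, 237) [0.4012 0.2825 0.07  ]
[ 0.4602 -0.0449  0.1215]
[ 0.4582 -0.1139  0.1215]
[([20, 26, 10, 8, 50], [404.9, 189.9])]
[([9, 8, 24, 24, 340], [400.3, 178.8])]
[([0, 0, 97, 35, 2981], [320.4, 222.4]), ([84, 0, 14, 6, 70], [365.8, 207.0]), ([101, 0, 4, 5, 18], [377.4, 206.8]), ([100, 21, 5, 14, 41], [377.4, 234.9])]
[([20, 15, 5, 9, 22], [247.2, 169.0])]
```

```bash
cat >> h.py <<'E'
from scipy.spatial.transform import Rotation as Ro
PSI=-0.03
def go(*pts):
    s=env.get_state(); A=Ro.from_rotvec(s["orientation"])
    # target: tool y = station x, tool x = station y, z down
    c,k=np.cos(PSI),np.sin(PSI); B=Ro.from_matrix(np.array([[-k,c,0],[c,k,0],[0,0,-1.]]).T.T)
    r=np.degrees((A.inv()*B).as_rotvec())/6
    print("tcp",s["eef_pos"].round(4),"t",round(s["time_s"],1),"op",round(s["opening"],3),"gf",round(s["gripper_force"],1),"F",np.round(s["ft_force"],1))
    for p in pts: print(p,"->",(A.inv().apply(np.array(p)-s["eef_pos"])/.03).round(2).tolist(),"rot",r.round(2).tolist())
E
python3 - <<'E'
from h import *
T=Cam("top")
for a in (296.7,219.5),(317.5,220.): print("floor",T.plane(a,.0265))
mt=lambda x,y:(160+(x-.7)/2.4,125+(y-.7)/2.4)
print("beaker rim",T.plane(mt(189,193),.085),"cap",T.plane(mt(82,60),.15),"reagent base",T.plane(mt(118,88),.02))
go((.401,.2815,.2),(.401,.2815,.034))
E
```

```text
floor [0.46407108 0.0887514  0.0265    ]
floor [0.46324736 0.01847148 0.0265    ]
beaker rim [0.50378613 0.27578418 0.085     ] cap [0.67043042 0.41059014 0.15      ] reagent base [0.66301946 0.39848674 0.02      ]
tcp [0.241  0.4942 0.2311] t 0.3 op 0.998 gf 0.0 F [ 0.1 -0.  -0.2]
(0.401, 0.2815, 0.2) -> [-7.9, -4.04, 1.04] rot [-0.0, 0.0, 10.95]
(0.401, 0.2815, 0.034) -> [-7.9, -4.03, 6.57] rot [-0.0, 0.0, 10.95]
```

Run:
```python
from h import *
T=Cam("top");g=cv2.cvtColor(T.im,cv2.COLOR_BGR2GRAY)
o=cv2.resize(T.im[200:240,272:384],None,fx=7,fy=7,interpolation=0);cv2.imwrite("pics/tr.png",o)
for x in(.10,.03,-.04,-.11): print(x,"rim proj",T.px((.46,x,.0565)).round(1))
```

```text
0.1 rim proj [292.8 219.9]
0.03 rim proj [314.  220.2]
-0.04 rim proj [335.2 220.5]
-0.11 rim proj [356.4 220.7]
```

View pics/tr.png

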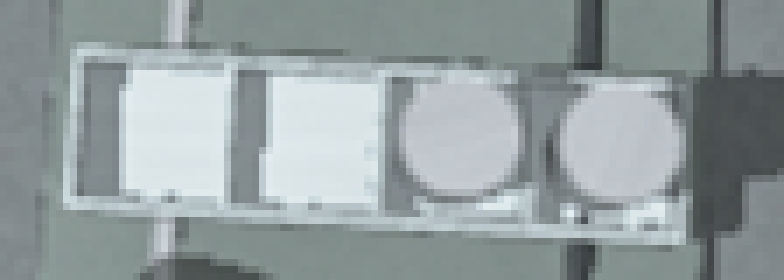

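>>> send_rows(rows=[[[0.9, -4, -2, 0.5, 0, 0, 2], [0.9, -7.9, -4.04, 1.04, 0, 0, 10.95], [0.9, -7.9, -4.04, 1.04, 0, 0, 10.95], [0.9, -7.9, -4.04, 1.04, 0, 0, 10.95], [0.9, -7.9, -4.04, 1.04, 0, 0, 10.95], [0.9, -7.9, -4.04, 1.04, 0, 0, 10.95], [0.9, -7.9, -4.04, 1.04, 0, 0, 10.95], [0.9, -7.9, -4.04, 1.04, 0, 0, 10.95], [0.9, -7.9, -4.04, 1.04, 0, 0, 10.95], [0.9, -7.9, -4.04, 1.04, 0, 0, 10.95], [0.9, -7.9, -4.04, 1.04, 0, 0, 10.95], [0.9, -7.9, -4.04, 1.04, 0, 0, 10.95], [0.9, -7.9, -4.04, 1.04, 0, 0, 10.95]]])

```text
time_s: 1.7
eef_pos: [0.4009, 0.2817, 0.2001]
orientation: [2.253, 2.189, 0.0]
ft_force: [0.1, -0.4, -0.3]
opening: 0.899
gripper_force: 0.0
```

>>> send_rows(rows=[[[0.9, 0, 0, 2, 0, 0, 0], [0.9, 0, 0, 4, 0, 0, 0], [0.9, 0, 0, 5.53, 0, 0, 0], [0.9, 0, 0, 5.53, 0, 0, 0], [0.9, 0, 0, 5.53, 0, 0, 0], [0.9, 0, 0, 5.53, 0, 0, 0], [0.3, 0, 0, 5.53, 0, 0, 0], [0.3, 0, 0, 5.53, 0, 0, 0], [0.3, 0, 0, 5.53, 0, 0, 0], [0.3, 0, 0, 5.53, 0, 0, 0], [0.3, 0, 0, 5.53, 0, 0, 0], [0.3, 0, 0, 5.53, 0, 0, 0], [0.3, 0, 0, 5.53, 0, 0, 0], [0.3, 0, 0, 5.53, 0, 0, 0]]], squeeze=40)

```text
time_s: 3.1
eef_pos: [0.4025, 0.2824, 0.0361]
orientation: [2.253, 2.188, 0.006]
ft_force: [-1.6, -0.3, 6.8]
opening: 0.668
gripper_force: 42.5
```

```bash
sed -i 's/PSI=-0.03$/PSI=-0.036/' h.py; python3 -c "
from h import *
go((.401,.2815,.18),(.462,.027,.18),(.462,.027,.062))"
```

```text
tcp [0.4025 0.2824 0.0361] t 3.1 op 0.668 gf 42.5 F [-1.6 -0.3  6.8]
(0.401, 0.2815, 0.18) -> [-0.02, -0.03, -4.8] rot [0.03, -0.02, 0.06]
(0.462, 0.027, 0.18) -> [-8.44, 2.25, -4.81] rot [0.03, -0.02, 0.06]
(0.462, 0.027, 0.062) -> [-8.45, 2.24, -0.87] rot [0.03, -0.02, 0.06]
```

>>> send_rows(rows=[[[0.3, 0, 0, -1, 0, 0, 0], [0.3, 0, 0, -2.5, 0, 0, 0], [0.3, 0, 0, -4, 0, 0, 0], [0.3, 0, 0, -4.5, 0, 0, 0], [0.3, -1.5, 0.4, -4.5, 0, 0, 0], [0.3, -3, 0.8, -4.5, 0, 0, 0], [0.3, -4.5, 1.2, -4.5, 0, 0, 0], [0.3, -6, 1.6, -4.5, 0, 0, 0], [0.3, -7.5, 2, -4.5, 0, 0, 0], [0.3, -8.45, 2.27, -4.5, 0, 0, 0], [0.3, -8.45, 2.27, -4.5, 0, 0, 0], [0.3, -8.45, 2.27, -4.5, 0, 0, 0], [0.3, -8.45, 2.27, -4.5, 0, 0, 0], [0.3, -8.45, 2.27, -4.5, 0, 0, 0], [0.3, -8.45, 2.27, -4.5, 0, 0, 0]]])

```text
time_s: 4.6
eef_pos: [0.4613, 0.0271, 0.1693]
orientation: [-2.252, -2.19, -0.0]
ft_force: [-0.6, -0.5, -2.6]
opening: 0.663
gripper_force: 44.0
```

Run:
```python
from h import *
go((.462,.027,.0635))
T=Cam("top");S=Cam("scene")
a=cv2.resize(T.im[130:260,170:400],None,fx=3,fy=3,interpolation=3)
b=cv2.resize(S.im[130:230,220:440],None,fx=2.2,fy=2.2,interpolation=3)
o=np.zeros((600,690,3),np.uint8);o[:390]=a;o[380:600,:484]=b;cv2.imwrite("pics/p1.png",o)
```

```text
tcp [0.4613 0.0271 0.1693] t 4.6 op 0.663 gf 44.0 F [-0.6 -0.5 -2.6]
(0.462, 0.027, 0.0635) -> [-0.0, 0.02, 3.53] rot [-0.0, -0.0, 0.08]
```

View pics/p1.png

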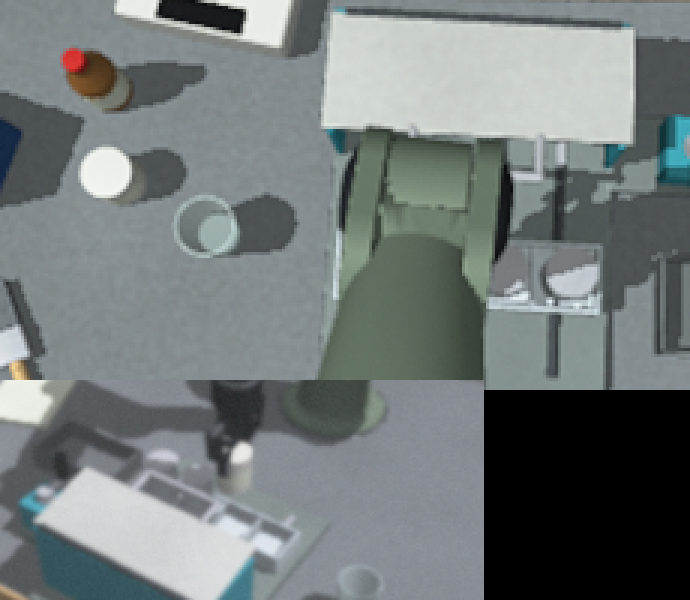

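>>> send_rows(rows=[[[0.3, 0, 0.02, 1, 0, 0, 0.08], [0.3, 0, 0.02, 2, 0, 0, 0.08], [0.3, 0, 0.02, 2.8, 0, 0, 0.08], [0.3, 0, 0.02, 3.2, 0, 0, 0.08], [0.3, 0, 0.02, 3.4, 0, 0, 0.08], [0.3, 0, 0.02, 3.5, 0, 0, 0.08], [0.3, 0, 0.02, 3.53, 0, 0, 0.08], [0.3, 0, 0.02, 3.53, 0, 0, 0.08], [0.3, 0, 0.02, 3.53, 0, 0, 0.08]]])

```text
time_s: 5.6
eef_pos: [0.4627, 0.0261, 0.064]
orientation: [2.262, 2.178, 0.001]
ft_force: [0.5, 0.6, -1.9]
opening: 0.671
gripper_force: 44.0
```

>>> send_rows(rows=[[[0.3, 0, 0, 0.06, 0, 0, 0], [0.3, 0, 0, 0.06, 0, 0, 0], [0.3, 0, 0, 0.06, 0, 0, 0]]])

```text
time_s: 5.9
eef_pos: [0.4628, 0.026, 0.0626]
orientation: [2.262, 2.178, 0.002]
ft_force: [-1.7, -0.6, 6.7]
opening: 0.668
gripper_force: 44.5
```

Contact with the floor. Release, rise and go over towards jarA.

>>> send_rows(rows=[[[0.9, 0, 0, 0, 0, 0, 0], [0.9, 0, 0, 0, 0, 0, 0], [0.9, 0, 0, 0, 0, 0, 0], [0.9, 0, 0, 0, 0, 0, 0], [0.9, 0, 0, -1, 0, 0, 0], [0.9, 0, 0, -2, 0, 0, 0], [0.9, 0, 0, -4, 0, 0, 0], [0.9, 1.5, 0, -5, 0, 0, 0], [0.9, 3, 0, -5, 0, 0, 0], [0.9, 4.5, 0, -5, 0, 0, 0], [0.9, 6, 0, -5, 0, 0, 0], [0.9, 7, 0, -5, 0, 0, 0], [0.9, 8, 0, -5, 0, 0, 0], [0.9, 8, 0, -5, 0, 0, 0]]])

```text
time_s: 7.3
eef_pos: [0.4711, 0.269, 0.2112]
orientation: [-2.258, -2.183, -0.001]
ft_force: [0.5, -0.6, 0.1]
opening: 0.899
gripper_force: 0.0
```

Run:
```python
from h import *
T=Cam("top");S=Cam("scene")
W=((0,0,190),(180,60,255))
bt=[b for b in blobs(T.im,*W,(150,150,280,270)) ];bs=[b for b in blobs(S.im,(0,0,180),(180,60,255),(300,170,500,290))]
print(bt);print(bs)
print([T.plane(b[1],.07).round(4) for b in bt])
x=blobs(T.im,*W,(275,205,380,240));print(x)
go((.565,.394,.2))
a=cv2.resize(T.im[190:250,272:384],None,fx=5,fy=5,interpolation=3);cv2.imwrite("pics/p2.png",a)
```

```text
[([127, 0, 3, 23, 43], [278.4, 163.0])]
[([4, 0, 13, 8, 66], [311.1, 172.6]), ([18, 10, 16, 11, 137], [325.9, 184.9]), ([0, 19, 36, 46, 1030], [313.7, 210.9]), ([153, 61, 11, 9, 80], [457.9, 235.4]), ([100, 73, 19, 16, 230], [408.9, 250.6]), ([4, 92, 52, 28, 709], [330.1, 279.6])]
[array([0.6487, 0.1512, 0.07  ])]
[([32, 6, 18, 18, 250], [315.0, 219.1]), ([6, 9, 87, 21, 296], [325.0, 228.8]), ([55, 8, 16, 15, 154], [336.5, 220.9])]
tcp [0.4708 0.2661 0.2111] t 7.4 op 0.9 gf 0.0 F [ 0.1  0.4 -0.6]
(0.565, 0.394, 0.2) -> [4.37, 2.98, 0.36] rot [-0.01, 0.01, -0.01]
```

View pics/p2.png

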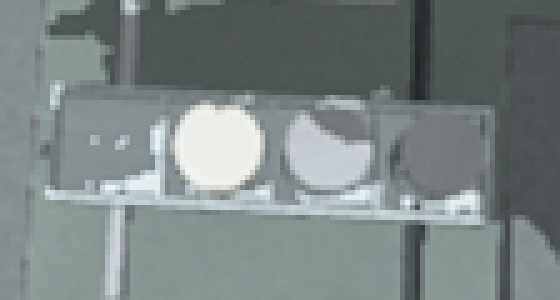

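>>> send_rows(rows=[[[0.9, 1.5, 1, 0.1, 0, 0, 0], [0.9, 3, 2, 0.2, 0, 0, 0], [0.9, 4.37, 2.98, 0.36, 0, 0, 0], [0.9, 4.37, 2.98, 0.36, 0, 0, 0], [0.9, 4.37, 2.98, 0.36, 0, 0, 0], [0.9, 4.37, 2.98, 1.5, 0, 0, 0], [0.9, 4.37, 2.98, 3, 0, 0, 0], [0.9, 4.37, 2.98, 4.5, 0, 0, 0], [0.9, 4.37, 2.98, 5.9, 0, 0, 0], [0.9, 4.37, 2.98, 5.9, 0, 0, 0], [0.9, 4.37, 2.98, 5.9, 0, 0, 0], [0.9, 4.37, 2.98, 5.9, 0, 0, 0], [0.3, 4.37, 2.98, 5.9, 0, 0, 0], [0.3, 4.37, 2.98, 5.9, 0, 0, 0], [0.3, 4.37, 2.98, 5.9, 0, 0, 0], [0.3, 4.37, 2.98, 5.9, 0, 0, 0], [0.3, 4.37, 2.98, 5.9, 0, 0, 0], [0.3, 4.37, 2.98, 5.9, 0, 0, 0], [0.3, 4.37, 2.98, 5.9, 0, 0, 0]]])

```text
time_s: 9.3
eef_pos: [0.5672, 0.3943, 0.0378]
orientation: [2.262, 2.178, 0.007]
ft_force: [-2.2, -0.1, 6.4]
opening: 0.667
gripper_force: 42.1
```

```bash
python3 -c "
from h import *
go((.565,.394,.18),(.465,.0985,.18),(.465,.0985,.064))"
```

```text
tcp [0.5672 0.3943 0.0378] t 9.3 op 0.667 gf 42.1 F [-2.2 -0.1  6.4]
(0.565, 0.394, 0.18) -> [-0.0, -0.05, -4.74] rot [0.04, -0.02, -0.02]
(0.465, 0.0985, 0.18) -> [-9.97, -3.01, -4.77] rot [0.04, -0.02, -0.02]
(0.465, 0.0985, 0.064) -> [-9.98, -3.03, -0.9] rot [0.04, -0.02, -0.02]
```

>>> send_rows(rows=[[[0.3, 0, 0, -1, 0, 0, 0], [0.3, 0, 0, -2.5, 0, 0, 0], [0.3, 0, 0, -4, 0, 0, 0], [0.3, 0, 0, -4.5, 0, 0, 0], [0.3, -1.5, -0.45, -4.5, 0, 0, 0], [0.3, -3, -0.9, -4.5, 0, 0, 0], [0.3, -4.5, -1.35, -4.5, 0, 0, 0], [0.3, -6, -1.8, -4.5, 0, 0, 0], [0.3, -7.5, -2.3, -4.5, 0, 0, 0], [0.3, -9, -2.7, -4.5, 0, 0, 0], [0.3, -9.97, -2.96, -4.5, 0, 0, 0], [0.3, -9.97, -2.96, -4.5, 0, 0, 0], [0.3, -9.97, -2.96, -4.5, 0, 0, 0], [0.3, -9.97, -2.96, -4.5, 0, 0, 0], [0.3, -9.97, -2.96, -4.5, 0, 0, 0]]])

```text
time_s: 10.8
eef_pos: [0.466, 0.099, 0.1697]
orientation: [2.261, 2.18, 0.001]
ft_force: [-0.2, 0.0, -2.2]
opening: 0.666
gripper_force: 44.1
```

```bash
python3 -c "
from h import *
go((.465,.0985,.064))"
```

```text
tcp [0.466  0.099  0.1697] t 10.8 op 0.666 gf 44.1 F [-0.2  0.  -2.2]
(0.465, 0.0985, 0.064) -> [-0.02, -0.03, 3.52] rot [0.01, -0.0, -0.0]
```

>>> send_rows(rows=[[[0.3, 0, -0.03, 1, 0, 0, 0], [0.3, 0, -0.03, 2, 0, 0, 0], [0.3, 0, -0.03, 2.8, 0, 0, 0], [0.3, 0, -0.03, 3.2, 0, 0, 0], [0.3, 0, -0.03, 3.4, 0, 0, 0], [0.3, 0, -0.03, 3.48, 0, 0, 0], [0.3, 0, -0.03, 3.54, 0, 0, 0], [0.3, 0, -0.03, 3.54, 0, 0, 0], [0.3, 0, -0.03, 3.54, 0, 0, 0]]])

```text
time_s: 11.7
eef_pos: [0.4651, 0.0984, 0.0643]
orientation: [2.262, 2.179, 0.002]
ft_force: [-3.1, 0.1, 4.1]
opening: 0.665
gripper_force: 44.4
```

>>> send_rows(rows=[[[0.9, 0, 0, 0, 0, 0, 0], [0.9, 0, 0, 0, 0, 0, 0], [0.9, 0, 0, 0, 0, 0, 0], [0.9, 0, 0, 0, 0, 0, 0], [0.9, 0, 0, -1, 0, 0, 0], [0.9, 0, 0, -2, 0, 0, 0], [0.9, 0, 0, -4, 0, 0, 0], [0.9, 0, 0, -4.5, 0, 0, 0], [0.9, -1.5, 0, -4.5, 0, 0, 0], [0.9, -3, 0, -4.5, 0, 0, 0], [0.9, -4.5, 0, -4.5, 0, 0, 0], [0.9, -6, 0, -4.5, 0, 0, 0], [0.9, -7.1, 0, -4.5, 0, 0, 0], [0.9, -7.1, 0, -4.5, 0, 0, 0], [0.9, -7.1, 0, -4.5, 0, 0, 0], [0.9, -7.1, 0, -4.5, 0, 0, 0]]])

```text
time_s: 13.3
eef_pos: [0.4563, -0.114, 0.1981]
orientation: [-2.262, -2.179, -0.0]
ft_force: [-0.1, -0.7, -0.9]
opening: 0.904
gripper_force: 0.0
```

```bash
python3 -c "
from h import *
go((.4583,-.114,.0845))"
```

```text
tcp [ 0.4563 -0.114   0.1981] t 13.3 op 0.904 gf 0.0 F [-0.1 -0.7 -0.9]
(0.4583, -0.114, 0.0845) -> [0.0, 0.07, 3.79] rot [-0.0, -0.01, -0.01]
```

>>> send_rows(rows=[[[0.9, 0, 0.07, 1, 0, 0, 0], [0.9, 0, 0.07, 2, 0, 0, 0], [0.9, 0, 0.07, 3, 0, 0, 0], [0.9, 0, 0.07, 3.78, 0, 0, 0], [0.9, 0, 0.07, 3.78, 0, 0, 0], [0.9, 0, 0.07, 3.78, 0, 0, 0], [0.9, 0, 0.07, 3.78, 0, 0, 0], [0.3, 0, 0.07, 3.78, 0, 0, 0], [0.3, 0, 0.07, 3.78, 0, 0, 0], [0.3, 0, 0.07, 3.78, 0, 0, 0], [0.3, 0, 0.07, 3.78, 0, 0, 0], [0.3, 0, 0.07, 3.78, 0, 0, 0], [0.3, 0, 0.07, 3.78, 0, 0, 0], [0.3, 0, 0.07, 3.78, 0, 0, 0]]])

```text
time_s: 14.7
eef_pos: [0.4592, -0.1152, 0.0861]
orientation: [2.262, 2.177, 0.001]
ft_force: [-1.9, 1.1, 6.2]
opening: 0.61
gripper_force: 40.6
```

```bash
python3 -c "
from h import *
go((.428,-.36,.21),(.428,-.36,.0635))"
```

```text
tcp [ 0.4592 -0.1152  0.0861] t 14.7 op 0.61 gf 40.6 F [-1.9  1.1  6.2]
(0.428, -0.36, 0.21) -> [-8.2, -0.72, -4.13] rot [0.02, 0.01, -0.02]
(0.428, -0.36, 0.0635) -> [-8.19, -0.73, 0.76] rot [0.02, 0.01, -0.02]
```

>>> send_rows(rows=[[[0.3, 0, 0, -1, 0, 0, 0], [0.3, 0, 0, -2.5, 0, 0, 0], [0.3, 0, 0, -4, 0, 0, 0], [0.3, -1.5, -0.1, -4, 0, 0, 0], [0.3, -3, -0.2, -4, 0, 0, 0], [0.3, -4.5, -0.4, -4, 0, 0, 0], [0.3, -6, -0.5, -4, 0, 0, 0], [0.3, -7.2, -0.6, -4, 0, 0, 0], [0.3, -8.1, -0.72, -4, 0, 0, 0], [0.3, -8.1, -0.72, -4, 0, 0, 0], [0.3, -8.1, -0.72, -4, 0, 0, 0], [0.3, -8.1, -0.72, -4, 0, 0, 0], [0.3, -8.1, -0.72, -2.5, 0, 0, 0], [0.3, -8.1, -0.72, -1, 0, 0, 0], [0.3, -8.1, -0.72, 0, 0, 0, 0], [0.3, -8.1, -0.72, 0.4, 0, 0, 0], [0.3, -8.1, -0.72, 0.5, 0, 0, 0], [0.3, -8.1, -0.72, 0.5, 0, 0, 0]]])

```text
time_s: 16.5
eef_pos: [0.4285, -0.357, 0.0708]
orientation: [2.262, 2.179, 0.0]
ft_force: [0.1, -0.7, -1.4]
opening: 0.608
gripper_force: 43.2
```

Run:
```python
from h import *
go((.428,-.357,.0645))
T=Cam("top");S=Cam("scene")
o=np.zeros((600,720,3),np.uint8);o[:340]=cv2.resize(T.im[165:250,280:460],None,fx=4,fy=4,interpolation=3);o[340:600,:480]=cv2.resize(S.im[120:185,220:340],None,fx=4,fy=4,interpolation=3);cv2.imwrite("pics/p3.png",o)
```

```text
tcp [ 0.4285 -0.357   0.0708] t 16.5 op 0.608 gf 43.2 F [ 0.1 -0.7 -1.4]
(0.428, -0.357, 0.0645) -> [-0.0, -0.02, 0.21] rot [0.01, 0.01, -0.01]
```

View pics/p3.png

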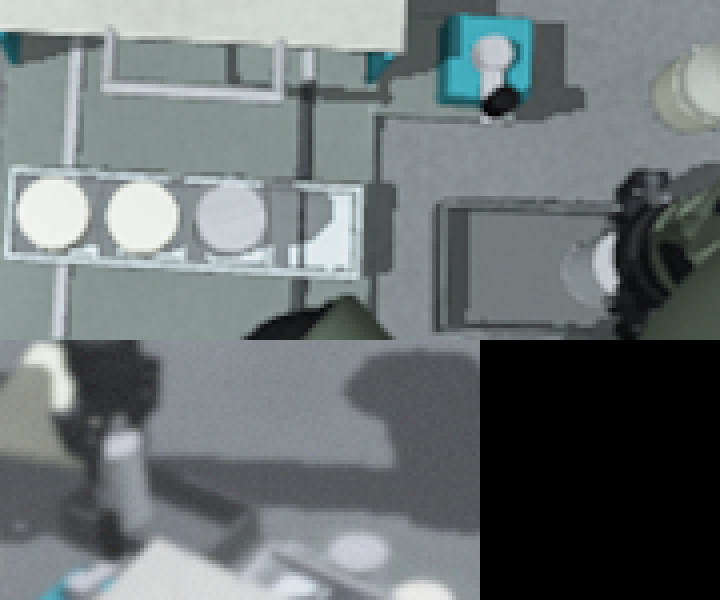

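>>> send_rows(rows=[[[0.3, 0, 0, 0.15, 0, 0, 0], [0.3, 0, 0, 0.22, 0, 0, 0], [0.3, 0, 0, 0.22, 0, 0, 0], [0.75, 0, 0, 0.22, 0, 0, 0], [0.75, 0, 0, 0.22, 0, 0, 0], [0.75, 0, 0, 0.22, 0, 0, 0], [0.75, 0, 0, 0.22, 0, 0, 0], [0.75, 0, 0, -1, 0, 0, 0], [0.8, 0, 0, -2.5, 0, 0, 0], [0.9, 0, 0, -4, 0, 0, 0], [0.9, 1.5, 0.1, -4.5, 0, 0, 0], [0.9, 3, 0.2, -4.5, 0, 0, 0], [0.9, 4.5, 0.4, -4.5, 0, 0, 0], [0.9, 6, 0.5, -4.5, 0, 0, 0], [0.9, 7.5, 0.6, -4.5, 0, 0, 0], [0.9, 9, 0.7, -4.5, 0, 0, 0], [0.9, 10.4, 0.7, -4.5, 0, 0, 0], [0.9, 10.4, 0.7, -4.5, 0, 0, 0], [0.9, 10.4, 0.7, -4.5, 0, 0, 0]]])

```text
time_s: 18.5
eef_pos: [0.4606, -0.0451, 0.2049]
orientation: [2.26, 2.181, -0.0]
ft_force: [-0.4, -0.6, -0.1]
opening: 0.901
gripper_force: 0.0
```

Run:
```python
from h import *
go((.4602,-.045,.0845))
T=Cam("top")
cv2.imwrite("pics/p4.png",cv2.resize(T.im[165:250,280:460],None,fx=4,fy=4,interpolation=3))
```

```text
tcp [ 0.4606 -0.0451  0.2049] t 18.5 op 0.901 gf 0.0 F [-0.4 -0.6 -0.1]
(0.4602, -0.045, 0.0845) -> [0.01, -0.01, 4.01] rot [0.0, 0.0, 0.0]
```

View pics/p4.png

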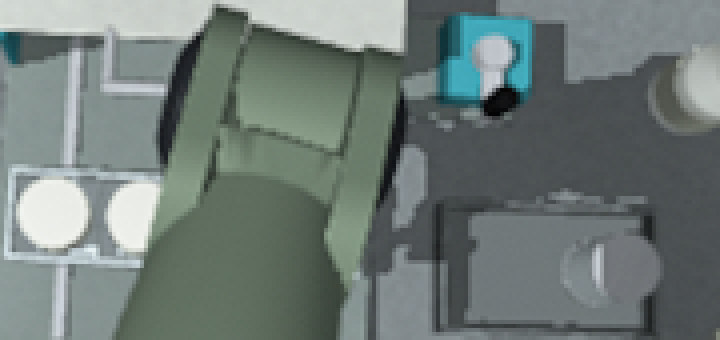

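>>> send_rows(rows=[[[0.9, 0, 0, 1.2, 0, 0, 0], [0.9, 0, 0, 2.4, 0, 0, 0], [0.9, 0, 0, 3.4, 0, 0, 0], [0.9, 0, 0, 4, 0, 0, 0], [0.9, 0, 0, 4, 0, 0, 0], [0.9, 0, 0, 4, 0, 0, 0], [0.9, 0, 0, 4, 0, 0, 0], [0.3, 0, 0, 4, 0, 0, 0], [0.3, 0, 0, 4, 0, 0, 0], [0.3, 0, 0, 4, 0, 0, 0], [0.3, 0, 0, 4, 0, 0, 0], [0.3, 0, 0, 4, 0, 0, 0], [0.3, 0, 0, 4, 0, 0, 0], [0.3, 0, 0, 4, 0, 0, 0]]])

```text
time_s: 19.95
eef_pos: [0.4612, -0.0462, 0.086]
orientation: [2.262, 2.178, 0.001]
ft_force: [-1.5, -0.0, 5.8]
opening: 0.612
gripper_force: 40.7
```

```bash
python3 -c "
from h import *
go((.428,-.278,.21),(.428,-.278,.0645))"
```

```text
tcp [ 0.4612 -0.0462  0.086 ] t 19.9 op 0.612 gf 40.7 F [-1.5 -0.   5.8]
(0.428, -0.278, 0.21) -> [-7.77, -0.81, -4.13] rot [0.02, 0.01, -0.02]
(0.428, -0.278, 0.0645) -> [-7.76, -0.82, 0.72] rot [0.02, 0.01, -0.02]
```

>>> send_rows(rows=[[[0.3, 0, 0, -1, 0, 0, 0], [0.3, 0, 0, -2.5, 0, 0, 0], [0.3, 0, 0, -4.2, 0, 0, 0], [0.3, -1.5, -0.1, -4.2, 0, 0, 0], [0.3, -3, -0.2, -4.2, 0, 0, 0], [0.3, -4.5, -0.4, -4.2, 0, 0, 0], [0.3, -6, -0.6, -4.2, 0, 0, 0], [0.3, -7, -0.7, -4.2, 0, 0, 0], [0.3, -7.77, -0.81, -4.2, 0, 0, 0], [0.3, -7.77, -0.81, -4.2, 0, 0, 0], [0.3, -7.77, -0.81, -4.2, 0, 0, 0], [0.3, -7.77, -0.81, -2.5, 0, 0, 0], [0.3, -7.77, -0.81, -1, 0, 0, 0], [0.3, -7.77, -0.81, 0, 0, 0, 0], [0.3, -7.77, -0.81, 0.4, 0, 0, 0], [0.3, -7.77, -0.81, 0.6, 0, 0, 0], [0.3, -7.77, -0.81, 0.68, 0, 0, 0], [0.3, -7.77, -0.81, 0.68, 0, 0, 0]]])

```text
time_s: 21.75
eef_pos: [0.4285, -0.2784, 0.0657]
orientation: [2.261, 2.178, 0.0]
ft_force: [-0.9, -0.0, -2.2]
opening: 0.606
gripper_force: 43.2
```

>>> send_rows(rows=[[[0.3, 0, 0, 0.05, 0, 0, 0], [0.3, 0, 0, 0.05, 0, 0, 0], [0.75, 0, 0, 0.05, 0, 0, 0], [0.75, 0, 0, 0.05, 0, 0, 0], [0.75, 0, 0, 0.05, 0, 0, 0], [0.75, 0, 0, 0.05, 0, 0, 0], [0.75, 0, 0, -1, 0, 0, 0], [0.75, 0, 0, -2.5, 0, 0, 0], [0.7, 0, 0, -4, 0, 0, 0], [0.7, 1.5, 0, -5, 0, 0, 0], [0.7, 3, 0, -5, 0, 0, 0], [0.7, 4.5, 0, -5, 0, 0, 0], [0.7, 6, 0, -5, 0, 0, 0], [0.7, 7, 0, -5, 0, 0, 0], [0.7, 8, 0, -5, 0, 0, 0], [0.7, 8, 0, -5, 0, 0, 0], [0.7, 8, 0, -5, 0, 0, 0]]])

```text
time_s: 23.45
eef_pos: [0.4366, -0.0378, 0.2145]
orientation: [2.261, 2.18, -0.001]
ft_force: [0.1, 0.3, 0.5]
opening: 0.698
gripper_force: 0.0
```

Run:
```python
from h import *
T=Cam("top");S=Cam("scene")
go((.5546,-.254,.2))
o=np.zeros((600,800,3),np.uint8)
o[:250,:500]=cv2.resize(T.im[200:250,375:475],None,fx=5,fy=5,interpolation=3)
o[:400,500:800]=cv2.resize(T.im[160:200,385:415],None,fx=10,fy=10,interpolation=0)
o[250:600,:490]=cv2.resize(S.im[145:195,220:290],None,fx=7,fy=7,interpolation=0);cv2.imwrite("pics/p5.png",o)
```

```text
tcp [ 0.4367 -0.0388  0.2144] t 23.6 op 0.703 gf 0.0 F [-0.  -0.6  0.5]
(0.5546, -0.254, 0.2) -> [-7.02, 4.21, 0.48] rot [0.0, 0.0, -0.03]
```

View pics/p5.png

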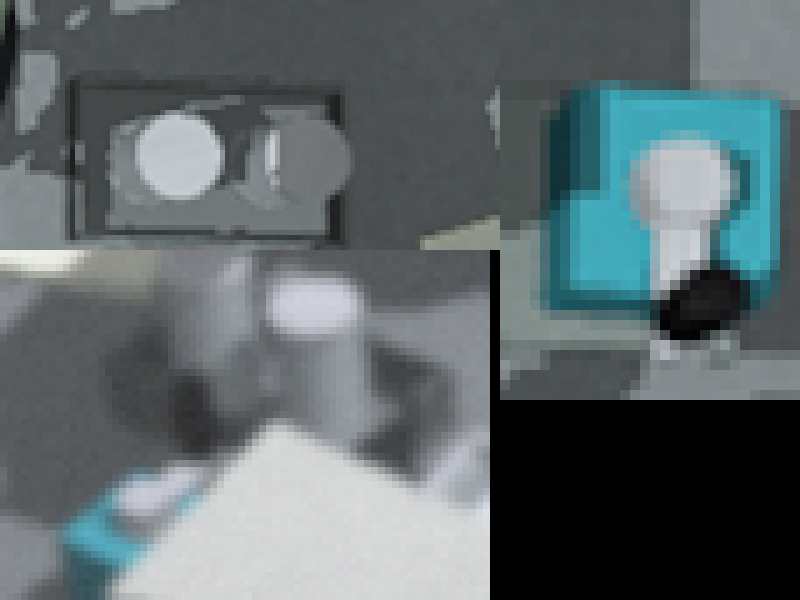

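>>> send_rows(rows=[[[0.5, -1.5, 0.9, 0.2, 0, 0, 0], [0.5, -3, 1.8, 0.3, 0, 0, 0], [0.5, -4.5, 2.6, 0.4, 0, 0, 0], [0.5, -6, 3.5, 0.45, 0, 0, 0], [0.5, -7.1, 4.19, 0.48, 0, 0, 0], [0.5, -7.1, 4.19, 0.48, 0, 0, 0], [0.5, -7.1, 4.19, 0.48, 0, 0, 0], [0.5, -7.1, 4.19, 0.48, 0, 0, 0]]])

```text
time_s: 24.35
eef_pos: [0.553, -0.2556, 0.1997]
orientation: [-2.263, -2.177, 0.0]
ft_force: [-0.4, -0.1, 0.0]
opening: 0.501
gripper_force: 0.0
```

```bash
python3 -c "
from h import *
go((.554,-.2565,.106))"
```

```text
tcp [ 0.553  -0.2556  0.1997] t 24.4 op 0.501 gf 0.0 F [-0.4 -0.1  0. ]
(0.554, -0.2565, 0.106) -> [-0.03, 0.04, 3.12] rot [-0.01, -0.01, -0.03]
```

>>> send_rows(rows=[[[0.5, -0.03, 0.04, 1, 0, 0, 0], [0.5, -0.03, 0.04, 2, 0, 0, 0], [0.5, -0.03, 0.04, 2.6, 0, 0, 0], [0.5, -0.03, 0.04, 3.12, 0, 0, 0], [0.5, -0.03, 0.04, 3.12, 0, 0, 0], [0.5, -0.03, 0.04, 3.12, 0, 0, 0], [0.1, -0.03, 0.04, 3.12, 0, 0, 0], [0.1, -0.03, 0.04, 3.12, 0, 0, 0], [0.1, -0.03, 0.04, 3.12, 0, 0, 0], [0.1, -0.03, 0.04, 3.12, 0, 0, 0], [0.1, -0.03, 0.04, 3.12, 0, 0, 0], [0.1, -0.03, 0.04, 3.12, 0, 0, 0], [0.1, -0.03, 0.04, 3.12, 0, 0, 0]]], squeeze=60)

```text
time_s: 25.65
eef_pos: [0.5553, -0.2568, 0.1082]
orientation: [2.262, 2.178, -0.0]
ft_force: [-3.0, 1.4, 5.6]
opening: 0.236
gripper_force: 58.5
```

>>> send_rows(rows=[[[0.1, 0.26, 0.02, 0, 0, 0, 0], [0.1, 0.51, 0.09, 0, 0, 0, 0], [0.1, 0.75, 0.2, 0, 0, 0, 0], [0.1, 0.96, 0.35, 0, 0, 0, 0], [0.1, 1.15, 0.54, 0, 0, 0, 0], [0.1, 1.3, 0.75, 0, 0, 0, 0], [0.1, 1.3, 0.75, 0, 0, 0, 0]]])

```text
time_s: 26.35
eef_pos: [0.5809, -0.2182, 0.1082]
orientation: [2.26, 2.178, 0.003]
ft_force: [0.4, 1.2, 6.9]
opening: 0.244
gripper_force: 58.6
```

Run:
```python
from h import *
go((.6,-.257,.107))
T=Cam("top");S=Cam("scene")
o=np.zeros((600,800,3),np.uint8);o[:320]=cv2.resize(T.im[165:245,270:470],None,fx=4,fy=4,interpolation=3);o[320:600,:640]=cv2.resize(S.im[130:200,220:380],None,fx=4,fy=4,interpolation=3);cv2.imwrite("pics/p6.png",o)
```

```text
tcp [ 0.5809 -0.2182  0.1082] t 26.4 op 0.244 gf 58.6 F [0.4 1.2 6.9]
(0.6, -0.257, 0.107) -> [-1.27, 0.68, 0.04] rot [0.03, 0.01, -0.01]
```

View pics/p6.png

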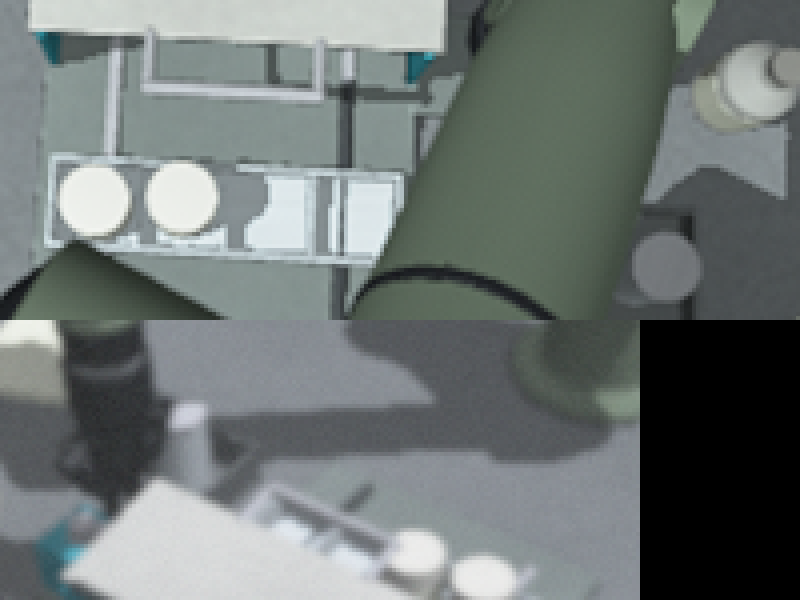

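>>> send_rows(rows=[[[0.1, 0.18, 0.49, 0, 0, 0, 0], [0.1, 0.18, 1.01, 0, 0, 0, 0], [0.1, 0, 1.5, 0, 0, 0, 0], [0.1, -0.34, 1.9, 0, 0, 0, 0], [0.1, -0.79, 2.16, 0, 0, 0, 0], [0.1, -1.3, 2.25, 0, 0, 0, 0], [0.1, -1.81, 2.16, 0, 0, 0, 0], [0.1, -2.26, 1.9, 0, 0, 0, 0], [0.1, -2.6, 1.5, 0, 0, 0, 0], [0.1, -2.78, 1.01, 0, 0, 0, 0], [0.1, -2.78, 0.49, 0, 0, 0, 0], [0.1, -2.6, 0, 0, 0, 0, 0], [0.1, -2.26, -0.4, 0, 0, 0, 0], [0.1, -1.81, -0.66, 0, 0, 0, 0], [0.1, -1.3, -0.75, 0, 0, 0, 0], [0.1, -0.79, -0.66, 0, 0, 0, 0], [0.1, -0.34, -0.4, 0, 0, 0, 0], [0.1, 0, 0, 0, 0, 0, 0]]])

```text
time_s: 28.25
eef_pos: [0.5794, -0.2187, 0.1082]
orientation: [2.262, 2.177, -0.002]
ft_force: [-0.8, -6.2, 3.9]
opening: 0.24
gripper_force: 59.5
```

Run:
```python
from h import *
T=Cam("top");S=Cam("scene");go((.6,-.257,.107))
# trough near outer rim (bottom edge) rows along several columns
print([b for b in blobs(T.im,(0,0,190),(180,60,255),(270,165,375,245),15)])
```

```text
tcp [ 0.5818 -0.2178  0.1081] t 28.4 op 0.241 gf 59.5 F [1.9 0.5 7.9]
(0.6, -0.257, 0.107) -> [-1.28, 0.65, 0.04] rot [0.04, 0.01, 0.0]
[([7, 0, 98, 22, 950], [330.0, 169.6]), ([12, 13, 89, 36, 1056], [328.4, 201.0]), ([35, 21, 45, 19, 319], [319.0, 193.7]), ([90, 25, 9, 2, 15], [363.5, 190.6]), ([25, 46, 3, 17, 37], [295.8, 218.4])]
```

>>> send_rows(rows=[[[0.1, 0.18, 0.49, 0, 0, 0, 0], [0.1, 0.18, 1.01, 0, 0, 0, 0], [0.1, 0, 1.5, 0, 0, 0, 0], [0.1, -0.34, 1.9, 0, 0, 0, 0], [0.1, -0.79, 2.16, 0, 0, 0, 0], [0.1, -1.3, 2.25, 0, 0, 0, 0], [0.1, -1.81, 2.16, 0, 0, 0, 0], [0.1, -2.26, 1.9, 0, 0, 0, 0], [0.1, -2.6, 1.5, 0, 0, 0, 0], [0.1, -2.78, 1.01, 0, 0, 0, 0], [0.1, -2.78, 0.49, 0, 0, 0, 0], [0.1, -2.6, 0, 0, 0, 0, 0], [0.1, -2.26, -0.4, 0, 0, 0, 0], [0.1, -1.81, -0.66, 0, 0, 0, 0], [0.1, -1.3, -0.75, 0, 0, 0, 0], [0.1, -0.79, -0.66, 0, 0, 0, 0], [0.1, -0.34, -0.4, 0, 0, 0, 0], [0.1, 0, 0, 0, 0, 0, 0]]])

```text
time_s: 30.15
eef_pos: [0.579, -0.219, 0.1081]
orientation: [2.263, 2.177, -0.002]
ft_force: [-0.6, -6.0, 5.7]
opening: 0.242
gripper_force: 59.7
```

>>> send_rows(rows=[[[0.1, 0.18, 0.49, 0, 0, 0, 0], [0.1, 0.18, 1.01, 0, 0, 0, 0], [0.1, 0, 1.5, 0, 0, 0, 0], [0.1, -0.34, 1.9, 0, 0, 0, 0], [0.1, -0.79, 2.16, 0, 0, 0, 0], [0.1, -1.3, 2.25, 0, 0, 0, 0], [0.1, -1.81, 2.16, 0, 0, 0, 0], [0.1, -2.26, 1.9, 0, 0, 0, 0], [0.1, -2.6, 1.5, 0, 0, 0, 0], [0.1, -2.78, 1.01, 0, 0, 0, 0], [0.1, -2.78, 0.49, 0, 0, 0, 0], [0.1, -2.6, 0, 0, 0, 0, 0], [0.1, -2.26, -0.4, 0, 0, 0, 0], [0.1, -1.81, -0.66, 0, 0, 0, 0], [0.1, -1.55, -0.73, 0, 0, 0, 0], [0.1, -1.3, -0.75, 0, 0, 0, 0], [0.1, -1.17, -0.74, 0, 0, 0, 0], [0.1, -1.17, -0.74, 0, 0, 0, 0], [0.1, -1.17, -0.74, 0, 0, 0, 0]]])

```text
time_s: 32.05
eef_pos: [0.5554, -0.2565, 0.1082]
orientation: [2.262, 2.173, -0.008]
ft_force: [-4.7, -8.4, 6.9]
opening: 0.24
gripper_force: 59.6
```

>>> send_rows(rows=[[[0.1, 0.12, 0, 0, 0, 0, 0], [0.1, 0.12, 0, 0, 0, 0, 0], [0.1, 0.12, 0, 0, 0, 0, 0]]])

```text
time_s: 32.35
eef_pos: [0.5554, -0.2561, 0.1082]
orientation: [2.261, 2.168, -0.015]
ft_force: [-5.2, -17.6, 4.7]
opening: 0.241
gripper_force: 59.4
```

>>> send_rows(rows=[[[0.1, -0.2, 0, 0, 0, 0, 0], [0.1, -0.2, 0, 0, 0, 0, 0], [0.5, -0.2, 0, 0, 0, 0, 0], [0.5, -0.2, 0, 0, 0, 0, 0], [0.5, -0.2, 0, 0, 0, 0, 0], [0.5, -0.2, 0, -1, 0, 0, 0], [0.5, -0.2, 0, -2.5, 0, 0, 0], [0.5, -0.2, 0, -4, 0, 0, 0], [0.4, -0.2, -1.5, -4.5, 0, 0, 0], [0.4, -0.2, -3, -4.5, 0, 0, 0], [0.4, -0.2, -4, -4.5, 0, 0, 0], [0.4, -0.2, -4, -4.5, 0, 0, 0], [0.4, -0.2, -4, -4.5, 0, 0, 0]]])

```text
time_s: 33.65
eef_pos: [0.4358, -0.2506, 0.2417]
orientation: [2.263, 2.178, 0.001]
ft_force: [-0.3, -0.7, 0.5]
opening: 0.399
gripper_force: 0.0
```

Run:
```python
from h import *
T=Cam("top");S=Cam("scene");go((.55,-.014,.2))
o=np.zeros((600,800,3),np.uint8)
o[:280,:700]=cv2.resize(T.im[145:201,270:410],None,fx=5,fy=5,interpolation=3)
o[280:600,:700]=cv2.resize(S.im[160:224,225:365],None,fx=5,fy=5,interpolation=3);cv2.imwrite("pics/p7.png",o)
```

```text
tcp [ 0.4367 -0.2508  0.2415] t 33.8 op 0.401 gf 0.0 F [ 0.3 -0.3  0.5]
(0.55, -0.014, 0.2) -> [8.03, 3.48, 1.38] rot [0.01, 0.0, -0.01]
```

View pics/p7.png

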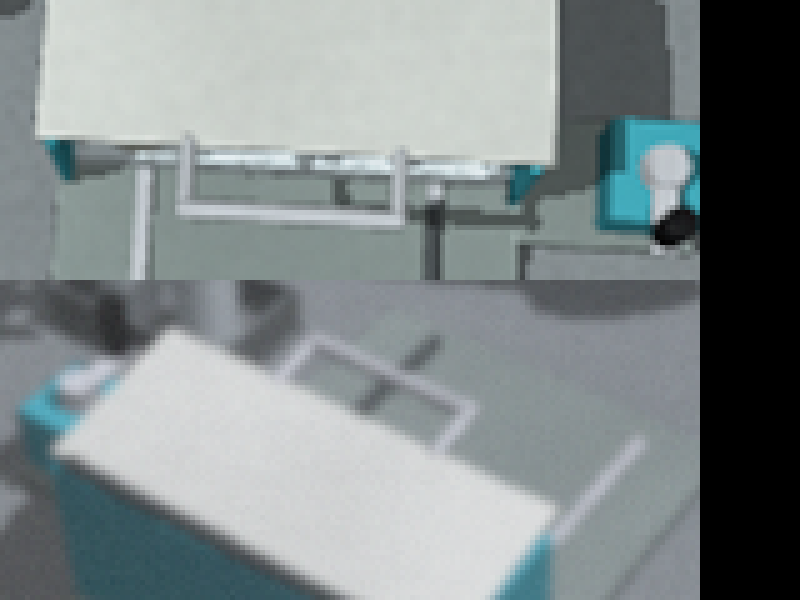

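Run:
```python
from h import *
np.set_printoptions(precision=4,suppress=True)
T=Cam("top");S=Cam("scene")
t=lambda x,y:(270+x/5-.4,145+y/5-.4); s=lambda x,y:(225+x/5-.4,160+(y-280)/5-.4)
for n,a,b in [("L",(184,209),(472,407)),("R",(403,219),(315,341)),("mid",(293.5,214),(393.5,374)),
  ("frontL",(37,136),(556,510)),("frontR",(556,163),(176,329))]:
    print(n,*tri(T,t(*a),S,s(*b)))
print([blobs(T.im,(0,0,190),(180,60,255),(290,170,375,195),5)])
```

```text
L [0.5525 0.053  0.1783] 0.0002741869916079994
R [ 0.5478 -0.0788  0.1746] 0.0016735906219069213
mid [ 0.5499 -0.0124  0.176 ] 0.001552053254784956
frontL [0.5988 0.1439 0.1687] 0.00030657897982110696
frontR [ 0.5841 -0.1726  0.1706] 0.001749067173243968
[[([0, 0, 85, 17, 567], [338.8, 173.6]), ([7, 9, 3, 16, 31], [298.0, 186.5]), ([16, 16, 44, 4, 83], [327.5, 187.4])]]
```

>>> send_rows(rows=[[[0.35, 1.5, 0.6, 0, 0, 0, 0], [0.35, 3, 1.3, 0, 0, 0, 0], [0.35, 4.5, 2, 0, 0, 0, 0], [0.35, 6, 2.6, 0, 0, 0, 0], [0.35, 7.2, 3.2, 0, 0, 0, 0], [0.35, 8.08, 3.48, 0, 0, 0, 0], [0.35, 8.08, 3.48, 0.4, 0, 0, 0], [0.35, 8.08, 3.48, 0.4, 0, 0, 0], [0.35, 8.08, 3.48, 0.4, 0, 0, 0]]])

```text
time_s: 34.75
eef_pos: [0.5487, -0.0128, 0.2287]
orientation: [-2.263, -2.177, 0.002]
ft_force: [-0.3, -0.8, 0.7]
opening: 0.349
gripper_force: 0.0
```

Run:
```python
from h import *
go((.55,-.0125,.159))
```

```text
tcp [ 0.5487 -0.0128  0.2287] t 34.8 op 0.349 gf 0.0 F [-0.3 -0.8  0.7]
(0.55, -0.0125, 0.159) -> [0.01, 0.05, 2.32] rot [-0.02, 0.0, -0.02]
```

>>> send_rows(rows=[[[0.35, 0, 0.05, 0.6, 0, 0, 0], [0.35, 0, 0.05, 1.2, 0, 0, 0], [0.35, 0, 0.05, 1.7, 0, 0, 0], [0.35, 0, 0.05, 2.1, 0, 0, 0], [0.35, 0, 0.05, 2.32, 0, 0, 0], [0.35, 0, 0.05, 2.32, 0, 0, 0], [0.35, 0, 0.05, 2.32, 0, 0, 0]]])

```text
time_s: 35.45
eef_pos: [0.5511, -0.0127, 0.1604]
orientation: [2.263, 2.178, 0.001]
ft_force: [0.5, -0.7, 0.2]
opening: 0.348
gripper_force: 0.0
```

>>> send_rows(rows=[[[0.0, 0, 0, 0, 0, 0, 0], [0.0, 0, 0, 0, 0, 0, 0], [0.0, 0, 0, 0, 0, 0, 0], [0.0, 0, 0, 0, 0, 0, 0], [0.0, 0, 0, 0, 0, 0, 0], [0.0, 0, 0, 0, 0, 0, 0]]])

```text
time_s: 36.05
eef_pos: [0.5513, -0.0125, 0.1603]
orientation: [2.262, 2.178, 0.001]
ft_force: [1.9, -0.5, 2.7]
opening: 0.115
gripper_force: 58.7
```

>>> send_rows(rows=[[[0.0, 0, 0.04, -0.22, 0, 0, 0], [0.0, 0, 0.1, -0.44, 0, 0, 0], [0.0, 0, 0.18, -0.71, 0, 0, 0], [0.0, 0, 0.26, -0.98, 0, 0, 0], [0.0, 0, 0.26, -0.98, 0, 0, 0]]])

```text
time_s: 36.55
eef_pos: [0.5585, -0.0128, 0.1893]
orientation: [-2.263, -2.178, 0.001]
ft_force: [2.3, -1.8, -3.0]
opening: 0.113
gripper_force: 59.3
```

>>> send_rows(rows=[[[0.0, 0, 0.11, -0.26, 0, 0, 0], [0.0, 0, 0.22, -0.52, 0, 0, 0], [0.0, 0, 0.35, -0.77, 0, 0, 0], [0.0, 0, 0.49, -1.02, 0, 0, 0], [0.0, 0, 0.65, -1.26, 0, 0, 0], [0.0, 0, 0.81, -1.49, 0, 0, 0], [0.0, 0, 1.06, -1.8, 0, 0, 0], [0.0, 0, 1.32, -2.07, 0, 0, 0], [0.0, 0, 1.32, -2.07, 0, 0, 0], [0.0, 0, 1.32, -2.07, 0, 0, 0]]])

```text
time_s: 37.55
eef_pos: [0.5966, -0.0145, 0.2533]
orientation: [-2.263, -2.178, 0.004]
ft_force: [-8.5, -2.8, 3.4]
opening: 0.112
gripper_force: 59.7
```

Run:
```python
from h import *
go((.55,-.0125,.159))
T=Cam("top");S=Cam("scene")
o=np.zeros((600,700,3),np.uint8)
o[:280,:700]=cv2.resize(T.im[125:195,260:435],None,fx=4,fy=4,interpolation=3)
o[280:600,:700]=cv2.resize(S.im[130:210,220:395],None,fx=4,fy=4,interpolation=3);cv2.imwrite("pics/p8.png",o)
```

```text
tcp [ 0.5966 -0.0145  0.2533] t 37.5 op 0.112 gf 59.7 F [-8.5 -2.8  3.4]
(0.55, -0.0125, 0.159) -> [0.01, -1.55, 3.15] rot [-0.02, 0.01, -0.02]
```

View pics/p8.png

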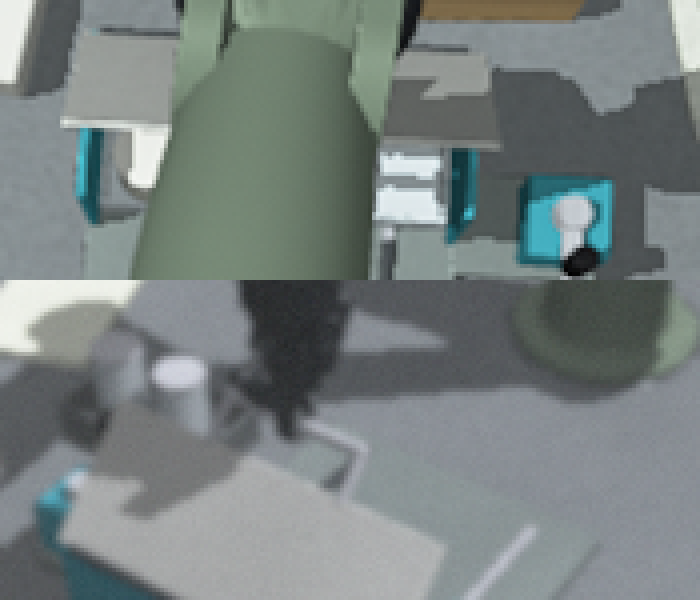

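>>> send_rows(rows=[[[0.3, 0, 0, 0, 0, 0, 0], [0.3, 0, 0, 0, 0, 0, 0], [0.3, 0, 0, 0, 0, 0, 0], [0.3, 0, 0, 0, 0, 0, 0], [0.3, 0, 0, -0.5, 0, 0, 0], [0.3, 0, 0, -1.2, 0, 0, 0], [0.3, 0, 0, -2.2, 0, 0, 0], [0.3, 0, -1.5, -2.2, 0, 0, 0], [0.3, 0, -3, -2.2, 0, 0, 0], [0.3, -1.5, -4.5, -2.2, 0, 0, 0], [0.3, -3.5, -5, -2.2, 0, 0, 0], [0.3, -5, -5, -2.2, 0, 0, 0], [0.3, -6.5, -5, -2.2, 0, 0, 0], [0.3, -7.5, -5, -2.2, 0, 0, 0], [0.3, -7.5, -5, -2.2, 0, 0, 0], [0.3, -7.5, -5, -2.2, 0, 0, 0]]])

```text
time_s: 39.25
eef_pos: [0.4395, -0.234, 0.3172]
orientation: [-2.265, -2.176, -0.001]
ft_force: [-0.5, 0.4, 0.1]
opening: 0.299
gripper_force: 0.0
```

Run:
```python
from h import *
go((.55,-.0125,.159))
T=Cam("top");S=Cam("scene")
o=np.zeros((600,800,3),np.uint8)
o[:320,:800]=cv2.resize(T.im[125:245,180:480],(800,320),interpolation=3)
o[320:600,:700]=cv2.resize(S.im[140:220,225:425],(700,280),interpolation=3);cv2.imwrite("pics/p9.png",o)
```

```text
tcp [ 0.4395 -0.234   0.3172] t 39.2 op 0.299 gf 0.0 F [-0.5  0.4  0.1]
(0.55, -0.0125, 0.159) -> [7.52, 3.38, 5.28] rot [0.0, -0.01, -0.04]
```

View pics/p9.png

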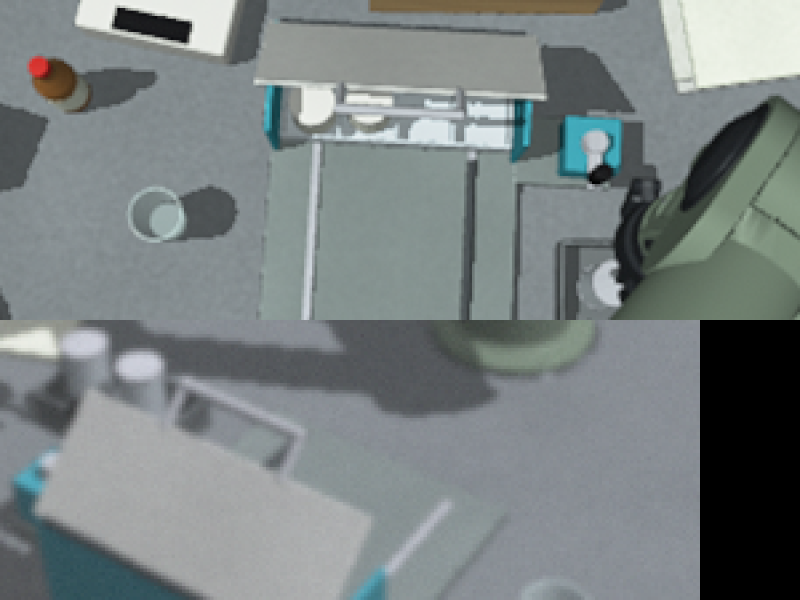

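Run:
```python
from h import *
T=Cam("top");S=Cam("scene")
t=lambda x,y:(180+x*.375-.3,125+y*.375-.3); s=lambda x,y:(225+x/3.5-.35,140+(y-320)/3.5-.35)
for a,b in [((340,105),(299,433)),((461,108),(181,383)),((256,82),(371,520)),((543,98),(88,392))]:
    X,e=tri(T,t(*a),S,s(*b)); print(X.round(4),round(e,4),"angle",np.degrees(np.arctan2(X[2]-.147,.7175-X[0])).round(1))
print("rear rim",T.plane(t(395,141),.0565))
```

```text
[0.6013 0.0491 0.2683] 0.0007 angle 46.2
[ 0.5993 -0.0793  0.2702] 0.0003 angle 46.2
[0.6336 0.1422 0.2354] 0.0002 angle 46.5
[ 0.6205 -0.1735  0.2347] 0.0018 angle 42.1
rear rim [ 0.60362755 -0.0145174   0.0565    ]
```

Lid at about 46°, trough home (rear rim x 0.604 against an expected 0.603), both jars in their compartments, both cans in the crate.

```bash
python3 -c "
from workcell import env
print(env.close_job())"
```

```text
the job is handed in; nothing more can be done
None
```

I handed the job in at about 39 s: both old cans stand in the crate, both white jars (only two were there) stand in their own compartments, the trough is cranked fully home, and the lid is left open at about 46°.

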